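# Spring check of a tilting mirror mount

### The arm

A 6-joint arm with a two-finger parallel gripper is mounted at the origin on the work surface. World frame = base frame: x ahead of the robot, y to its left, z up, the work surface at z = 0. Lengths are in mm, angles in rad, forces in N, time in s.
With the tool pointing down it reaches from about 300 to 775 mm from the base axis. Payload 14.6 kg.
Tool frame: the origin (TCP) lies midway between the tips of the shut fingers; the grasp point (between the pads) lies behind it (manip.grip_depth is the z of the grasp point in the tool frame, in mm); z points along the fingers, y is the line along which they close (so a half turn about z gives the same grasp; the last joint's range is limited). The gripper opens to 94 mm and grips with 3 to 60 N. Pads are 16 mm wide; open, the fingers measure 119 mm over their backs; the gripper's body (75 mm by 177 mm) begins 78 mm behind the grasp point.
Start: joints at [-1.181, 0.3, 1.521, -0, 1.321, -0.067], TCP at [242.585, -493.601, 205.446] pointing down, gripper open.
Joint ranges: [-3.03, 3.03], [-0.79, 2.21], [0.23, 2.52], [-1.04, 4.18], [0, 3.07], [-2.55, 2.55]. Speed limits (rad/s): [2.22, 2.22, 2.57, 3.14, 3.14, 3.14].

### API

Orientations are given as [roll, pitch, yaw] about the fixed x, y, z axes, in that order (R = Rz(yaw) Ry(pitch) Rx(roll)).
In Python, from cell import manip gives the robot as it stands.
- The arm moves only by the tool nudge_tcp, called as name(argument=value, ...) on one line, values as JSON. Schema: {"type":"object","properties":{"motion":{"type":"array","items":{"type":"object","properties":{"trans":{"type":"array","items":{"type":"number"},"minItems":3,"maxItems":3},"turn_vec":{"type":"array","items":{"type":"number"},"minItems":3,"maxItems":3}},"additionalProperties":false},"minItems":1,"maxItems":5},"finger_gap":{"type":"number"},"grip_force":{"type":"number"},"only":{"type":"string"},"quiet":{"type":"boolean"},"lines":{"type":"string"}},"required":["motion"],"additionalProperties":false}. motion is a list of rows, 1 to 5 of them, each an object with the fields trans (a list: dx, dy, dz in mm), turn_vec (a list: a rotation vector rx, ry, rz in rad); a field left out counts as zero; each row is the pose to reach, as a shift and turn from the pose commanded when the call began, along the tool's axes at that moment; what a row does not reach only later rows make up. A row lasts 1/10 s, in which the tool goes at most 50 mm and 0.15 rad, less where a joint would pass 70% of its speed; a pose out of reach is approached as far as the arm can. finger_gap is the finger opening in mm, set as the call begins (left out keeps the last). The fingers move at their own pace and stop on an object; grip_force is the grip in N (left out, the last holds). Time passes only in rows, so rows that do not move let the fingers close. The tool returns the time, the measured TCP pose, the force, the opening and the grip force at its end. only (a regular expression) keeps the lines of the reply that match it, lines (a string "A,B") keeps lines A to B, and quiet returns only ok. Input that does not fit is refused with a message, and nothing moves.
- manip.read_state(): the state, without advancing time (a new reading comes with each control period).
- manip.camera(name): name is "side" or "top"; returns (picture, depth): 384x512x3 uint8, red, green, blue; 384x512 float32, mm along the optical axis (not along the pixel's ray), 0 where there is no reading.
- manip.camera_info(name): a dict with "K" (3x3 intrinsics, pixels), "rvec" (rotation vector, rad) and "tvec" (3), from world to camera coordinates, as OpenCV has them. Camera axes: x right, y down, z forward; pixel columns grow to the right and rows downward; lengths in mm; the calibration is good to about 2 mm. A picture is of the moment at which its call begins. camera_info takes no time and is no camera call.
- manip.sign_off(): hands the job in; it is judged then, once.
The state is a dict: "clock": time; "joints": joint angles; "qd": joint speeds; "effort": joint torques, N m; "eef_pos": TCP position; "eef_rot": TCP orientation; "wrist_force": force on the tool from outside, world axes, zero at the start; "moment": the same for the moment, N m; "finger_gap": finger opening in mm; "finger_force": force on a finger pad.
Only numpy, scipy, OpenCV 4.12 (cv2) and the standard library are available. Lean on these libraries where they do the work, as an engineer would, in place of code of your own. Each camera call takes 0.05 s, during which the arm holds its last target. There are 200 camera calls.

### The job

Check the return spring of the tilting mirror mount on the bench: with a fingertip, press down the round pad on the spring-backed corner of its plate until the needle tip stands right at the rider on the dial, not past it, keep it there for about a second, then let the plate spring fully back and take the hand away. Nothing is to be gripped or lifted: leave the mount standing where it is, do not touch the mirror, the needle or the rider, and do not disturb the glassware and tools around it.

Things in the scene. Friction and masses are not known exactly. Their poses are not given: they have to be found in the camera images.
- mount: Loose heavy (about 2.2 kg) aluminium base slab, 215 x 195 x 12 mm (its x -95 to 120, its y -100 to 95 mm), carrying the whole mirror mount. Origin: underside, below the plate's middle. x: along the plate's tilt axis towards the dial; y: from the corner to be pressed towards the far corner; z up.
- plate_middle (a point): Middle of the dark steel square plate (130 x 130 x 8 mm), on the tilt axis, 54 mm above the bench. The plate lies level, turned 45 degrees: its corners point along the mount's x and y, 92 mm out. It rocks about the line through its two x corners; on these stand brass knobs, 16 mm wide, 14 mm high, at x = -72 and +72 mm.
- dial_foot (a point): Point on the tilt axis in the middle of the thickness (6 mm) of the upright white dial, at the mount's x = 100 mm. The dial is an arc 124 to 158 mm from the axis, from 12 to 79 mm on the mount's +y side, on two posts.
- tilt_plate (a joint): Tilt of the plate, rad: 0 at rest (level), growing as the corner with the pad goes down, stop at 0.26. A spring returns it: at the pad the push starts at about 2 N and is about 8 N at 0.20 rad; 0.1 rad lowers the pad by 7.5 mm.
- press_pad (a point): Top centre of the round pad, where to press; 75 mm from the tilt axis on the mount's -y side, 61 mm above the bench at rest; moves with the plate.
- mirror: Round mirror in a black cell, 68 mm across and 8 mm high, fixed on the middle of the plate. Origin: centre of its underside. Not to be touched.
- needle: Slender black needle, 4 mm thick, turning with the plate in front of the dial, at x = 112 mm of the mount. Origin: on the tilt axis. At rest it leans 0.436 rad (25 degrees) from upright towards the mount's +y; pressing the pad swings it towards -y. Not to be touched.
- needle_tip (a point): Point of the needle, 158 mm from the tilt axis.
- rider (a joint): Place of the rider along the dial, rad about the same axis: equal to the tilt of the plate at which the needle stands right at the rider. Drawn anew each time, about 0.08 to 0.20; held by friction.
- rider_tab: The rider: an aluminium tab 6 mm wide along the arc, 20 mm high, riding on the rim of the dial and reaching forward over the needle's path, 5 to 25 mm beyond the needle tip's circle. Origin: on the tilt axis; its z points from the axis to the tab, its y along the arc, away from the pressed corner (the needle comes from +y). Not to be touched.
- mark (a point): The point on the needle tip's circle in the middle of the rider's width: where the needle tip must come.
- screwdriver: Screwdriver, 180 mm long, lying on the bench near the mount. Origin: underside. Leave alone.
- beaker: Small glass beaker, 56 mm across, 68 mm high, standing near the mount. Origin: underside. Leave alone.
- vial: Glass vial with a white cap, 24 mm across, 50 mm high, standing near the mount. Origin: underside. Leave alone.
- flask: Round-bottomed glass flask in a cork ring, 68 mm across, 114 mm high. Origin: underside. Leave alone.
- reagent_bottle: Clear bottle with a blue cap, 68 mm across, 130 mm high. Origin: underside. Leave alone.
- amber_bottle: Amber bottle with a black cap, 60 mm across, 120 mm high. Origin: underside. Leave alone.
- lens_ring: Dark steel lens ring, 52 mm across, 12 mm high, lying flat. Origin: underside. Leave alone.
- corner_pad: Round steel pad, 24 mm across and 3 mm high, on top of the spring-backed corner of the plate (the coil spring is seen below this corner; the other three corners have none). Origin: centre of its underside.

How it is judged (in metres and radians):
On the way, in this order (a step that is already met when the one before it is completed fails the run):
1. a finger presses the pad and the needle tip stands at the rider for 0.5 s (distance between needle_tip and mark below 0.0045 m and contact force between the fingers and corner_pad above 1 N), for 0.5 s.
2. the plate is let go and springs back level (value of joint tilt_plate below 0.012 rad and contact force between the arm and mount below 0.1 N), for 0.2 s.
At the end, for the whole second after the job is handed in: After the needle tip has stood within 4.5 mm of the mark for 0.5 s under a finger's press on the pad, the plate is back level (tilt under 0.012 rad), untouched, and the mount stands at rest and upright within 12 mm of its starting place, its rider not shifted (mark within 15 mm of its start) (value of joint tilt_plate below 0.012 rad and linear speed of mount below 0.01 m/s and distance of mount from where it was at the start of the episode below 0.012 m and angle between mount's own z axis and vertical below 0.03 rad and distance of mark from where it was at the start of the episode below 0.015 m).
It fails at once if the needle is pressed more than 8 mm past the rider (y of needle_tip in the frame of mark below -0.008 m).
It fails at once if the mirror, the needle or the rider is touched (contact force between the arm and mirror above 0.3 N or contact force between the arm and needle above 0.3 N or contact force between the arm and rider_tab above 0.3 N).
It fails at once if the mount is lifted, tipped or shoved more than 12 mm (distance of mount from where it was at the start of the episode above 0.012 m or angle between mount's own z axis and vertical above 0.03 rad).
It fails at once if the plate is pushed with more than 25 N (contact force between the arm and mount above 25 N).
It fails at once if glassware or a tool around the mount is moved more than 15 mm or lifted (distance of any of screwdriver, beaker, vial, flask, reagent_bottle, amber_bottle, lens_ring from where it was at the start of the episode above 0.015 m).
It also fails if it takes over 38 s, if anything falls off the work surface, if the arm or the gripper's body presses on something with over 40 N, if the wrist force passes 120 N, or if a joint passes its speed limit or range.

## Working session

There is one attempt and no reset: what is moved stays moved. The work goes in short steps, Python scripts to look and compute and a tool call to move; the robot and the scene stay as the last step left them, time stands still between calls to the robot, and variables do not carry over. Pictures are saved under pics/ and viewed, at most 10 in all, crops included, and the job is handed in when it is done.

```bash
ls; mkdir -p pics; python3 - <<'E'
from cell import manip
import cv2,numpy as np
for n in("side","top"):
    p,d=manip.camera(n); cv2.imwrite(f"pics/{n}0.png",p[:,:,::-1]); np.savez(f"pics/{n}0.npz",p=p,d=d)
    i=manip.camera_info(n); R=cv2.Rodrigues(np.array(i["rvec"],float))[0]; print(n,np.round(i["K"],1).tolist(),"cam at",-R.T@np.ravel(i["tvec"]),"fwd",R[2])
s=manip.read_state(); print(s["eef_pos"],s["eef_rot"],s["wrist_force"],s["clock"],manip.grip_depth)
E
```

```text
cell.py
pics
side [[390.1, 0.0, 254.8], [0.0, 390.1, 194.6], [0.0, 0.0, 1.0]] cam at [192.70727823 744.19673561 768.44233532] fwd [ 0.36387655 -0.72177904 -0.58875197]
top [[373.7, 0.0, 247.0], [0.0, 373.7, 189.6], [0.0, 0.0, 1.0]] cam at [ 383.09454687    2.02276681 1104.73751639] fwd [ 0.22057805 -0.00448172 -0.97535903]
[ 242.50250569 -493.39820767  204.96557697] [-3.14060041e+00 -7.76094262e-05  4.56797511e-01] [ 0.24948453 -0.50148895  0.7478233 ] 0.1 -18.8
```

View pics/side0.png

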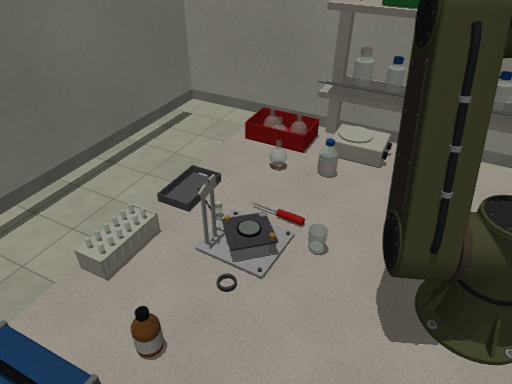

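View pics/top0.png

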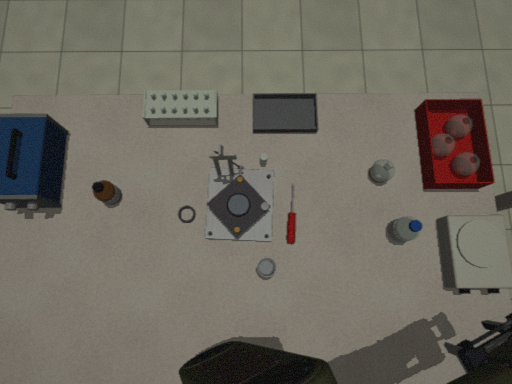

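```bash
cat > h.py <<'E'
from cell import manip
import cv2,numpy as np
def cam(n):
    i=manip.camera_info(n);return np.array(i["K"],float),cv2.Rodrigues(np.array(i["rvec"],float))[0],np.ravel(i["tvec"]).astype(float)
def ray(n,u,v):
    K,R,t=cam(n);return -R.T@t,R.T@np.linalg.inv(K)@[u,v,1]
def onz(n,u,v,z):
    c,d=ray(n,u,v);return c+d*(z-c[2])/d[2]
def proj(n,P):
    K,R,t=cam(n);q=(K@(R@np.atleast_2d(P).T+t[:,None])).T;return q[:,:2]/q[:,2:]
E
python3 - <<'E'
from h import *
t=np.load("pics/top0.npz")["p"];s=np.load("pics/side0.npz")["p"]
a=cv2.resize(t[135:255,195:310,::-1],None,fx=5,fy=5,interpolation=cv2.INTER_CUBIC);cv2.imwrite("pics/tc.png",a)
a=cv2.resize(s[165:280,185:305,::-1],None,fx=5,fy=5,interpolation=cv2.INTER_CUBIC);cv2.imwrite("pics/sc.png",a)
hsv=cv2.cvtColor(t,cv2.COLOR_RGB2HSV)
m=cv2.inRange(hsv,(10,130,80),(25,255,255));n,_,st,c=cv2.connectedComponentsWithStats(m)
for i in range(1,n):
    if st[i,4]>4: print(st[i],c[i],onz("top",*c[i],72))
E
```

```text
[237 177   6   5  23] [239.39130435 179.04347826] [647.69492247  18.86650158  72.        ]
[234 227   6   5  23] [236.7826087  229.08695652] [504.86515185  26.55504981  72.        ]
```

View pics/tc.png

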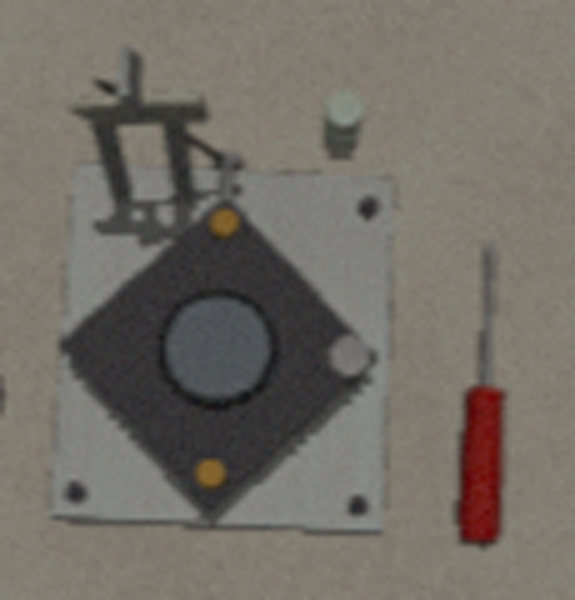

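View pics/sc.png

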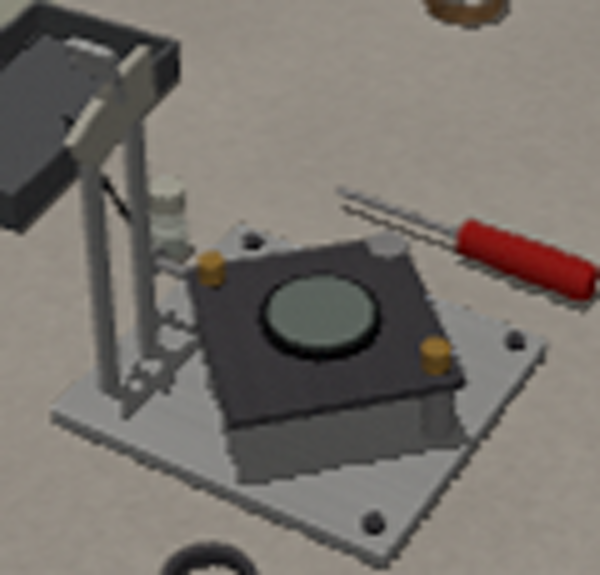

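```bash
cat >> h.py <<'E'
A=np.array([504.87,26.56]);B=np.array([647.69,18.87])
ex=np.append((B-A)/np.linalg.norm(B-A),0);ey=np.cross([0,0,1],ex);O=np.append((A+B)/2,0)
def W(x,y,z): return O+x*ex+y*ey+np.array([0,0,z])
def tip(a,r=158,x=112): return W(x,r*np.sin(a),54+r*np.cos(a))
def cloud(n,d):
    K,R,t=cam(n);v,u=np.nonzero(d>0);z=d[v,u];P=(np.linalg.inv(K)@np.c_[u,v,np.ones(len(u))].T*z).T
    P=(P-t)@R-O;return u,v,np.c_[P@ex,P@ey,P[:,2]]
E
python3 - <<'E'
from h import *
print("pad",W(0,-75,61),proj("top",W(0,-75,61)),"ex",ex)
for n in("top","side"):
    f=np.load(f"pics/{n}0.npz");u,v,P=cloud(n,f["d"])
    print(n,"tip rest",proj(n,tip(.436)),[ (r,proj(n,tip(.436-r,173,108)).round(1).tolist()) for r in(.08,.14,.2)])
    r=np.hypot(P[:,1],P[:,2]-54);a=np.arctan2(P[:,1],P[:,2]-54)
    m=(P[:,0]>85)&(P[:,0]<135)&(r>120)&(P[:,2]>100)&(abs(P[:,1])<110)
    for w in sorted(zip(u[m],v[m],P[m,0].round(),r[m].round(),a[m].round(3),map(tuple,f["p"][v[m],u[m]])),key=lambda w:-w[3])[:24]: print(*w[:5],[int(c) for c in w[5]])
E
```

```text
pad [572.24754122 -52.17651672  61.        ] [[264.59378541 205.61158443]] ex [ 0.99855356 -0.05376612  0.        ]
top tip rest [[213.21117611 150.30156754]] [(0.08, [[215.0, 149.5]]), (0.14, [[218.9, 149.2]]), (0.2, [[222.8, 149.1]])]
219 144 117.0 185.0 0.272 [123, 120, 112]
221 144 117.0 184.0 0.247 [120, 116, 109]
219 146 112.0 184.0 0.272 [114, 116, 109]
221 146 112.0 184.0 0.245 [70, 72, 67]
220 147 110.0 184.0 0.257 [101, 102, 98]
219 149 105.0 184.0 0.27 [116, 118, 116]
220 151 99.0 184.0 0.254 [96, 95, 92]
219 152 97.0 184.0 0.267 [116, 117, 113]
220 152 97.0 184.0 0.254 [101, 100, 100]
221 147 110.0 183.0 0.245 [65, 65, 62]
220 150 102.0 183.0 0.256 [96, 96, 92]
219 151 100.0 183.0 0.27 [118, 117, 113]
219 153 95.0 183.0 0.269 [117, 119, 118]
220 153 95.0 183.0 0.254 [102, 103, 101]
221 145 115.0 182.0 0.249 [90, 87, 82]
220 146 113.0 182.0 0.262 [97, 97, 96]
219 148 108.0 182.0 0.275 [117, 117, 113]
221 149 105.0 182.0 0.245 [69, 68, 64]
219 154 93.0 182.0 0.27 [78, 77, 74]
220 144 119.0 181.0 0.267 [112, 109, 104]
220 145 116.0 181.0 0.265 [102, 102, 99]
220 148 108.0 18
[... 495 characters left out ...]
1 [145, 145, 143]
206 175 92.0 184.0 0.276 [145, 143, 141]
199 174 113.0 183.0 0.292 [86, 85, 84]
202 174 105.0 183.0 0.278 [149, 150, 147]
204 174 100.0 183.0 0.266 [146, 146, 144]
202 175 103.0 183.0 0.294 [86, 86, 83]
198 173 117.0 182.0 0.281 [122, 122, 121]
198 174 116.0 182.0 0.295 [78, 78, 78]
200 174 110.0 182.0 0.285 [110, 109, 108]
201 174 108.0 182.0 0.28 [144, 144, 142]
204 175 99.0 182.0 0.279 [144, 145, 143]
207 175 91.0 182.0 0.263 [98, 98, 96]
204 176 97.0 182.0 0.293 [80, 81, 79]
205 176 94.0 182.0 0.29 [87, 86, 85]
199 173 115.0 181.0 0.272 [145, 145, 143]
203 174 104.0 181.0 0.264 [142, 141, 139]
200 175 110.0 181.0 0.296 [76, 76, 75]
201 175 107.0 181.0 0.292 [80, 78, 77]
```

The top view shows the pad at about (265,206), the knobs at (239,179) and (237,229), and the needle tip at (214,151) with the rider beside it at (219.5,148). The side view shows the same layout. The mark is at about 0.265 rad, which puts the rider near 0.17.

nudge_tcp(motion=[{"trans": [30, -15, 0], "turn_vec": [0, 0, -0.1]}, {"trans": [68, -34, 0], "turn_vec": [0, 0, -0.22]}, {"trans": [108, -54, 0], "turn_vec": [0, 0, -0.34]}, {"trans": [148, -75, 0], "turn_vec": [0, 0, -0.46]}, {"trans": [188, -96, 0], "turn_vec": [0, 0, -0.58]}], finger_gap=0, grip_force=20)

```text
clock: 0.6
eef_pos: [369.6, -322.9, 205.3]
eef_rot: [-3.141, -0.0, 1.041]
wrist_force: [0.6, -0.7, 0.3]
finger_gap: 57.6
finger_force: 0.0
```

```bash
cat >> h.py <<'E'
from scipy.spatial.transform import Rotation as Ro
def go(P,yaw=1.517):
    s=manip.read_state();r=Ro.from_euler('xyz',s["eef_rot"]);p=np.array(s["eef_pos"])
    g=Ro.from_euler('xyz',[np.pi,0,yaw]);print("t",round(s["clock"],2),"pos",p.round(1),"shift",r.inv().apply(np.array(P)-p).round(1),"rv",(r.inv()*g).as_rotvec().round(3),"F",np.round(s["wrist_force"],1),"gap",s["finger_gap"])
E
python3 -c "
from h import *
go(W(0,-76,110))"
```

```text
t 0.6 pos [ 369.6 -322.9  205.3] shift [335.1  38.7  95.3] rv [-0.    -0.    -0.476] F [ 0.6 -0.7  0.3] gap 57.62557903775824
```

nudge_tcp(motion=[{"trans": [40, 5, 0], "turn_vec": [0, 0, -0.1]}, {"trans": [80, 10, 0], "turn_vec": [0, 0, -0.2]}, {"trans": [120, 14, 0], "turn_vec": [0, 0, -0.3]}, {"trans": [160, 19, 0], "turn_vec": [0, 0, -0.4]}, {"trans": [200, 23, 0], "turn_vec": [0, 0, -0.476]}])

```text
clock: 1.1
eef_pos: [491.3, -162.5, 205.3]
eef_rot: [-3.141, -0.0, 1.517]
wrist_force: [-0.1, -0.6, -0.4]
finger_gap: 17.5
finger_force: 0.0
```

nudge_tcp(motion=[{}, {}], quiet=true)

```text
ok
```

```bash
python3 -c "
from h import *
go(W(0,-76,110))"
```

```text
t 1.3 pos [ 490.5 -163.6  205. ] shift [114.9  75.3  95. ] rv [-0.001 -0.    -0.003] F [-0.4 -0.2 -0.5] gap 2.3446141687195072
```

nudge_tcp(motion=[{"trans": [25, 17, 15]}, {"trans": [55, 36, 40]}, {"trans": [85, 56, 65]}, {"trans": [108, 71, 85]}, {"trans": [115, 75, 95]}], quiet=true)

```text
ok
```

nudge_tcp(motion=[{}, {}], quiet=true)

```text
ok
```

```bash
python3 - <<'E'
from h import *
go(W(0,-76,66))
for n in("top","side"):
    p,d=manip.camera(n);np.savez(f"pics/{n}1.npz",p=p,d=d)
    x0,y0=(195,120) if n=="top" else (180,140)
    cv2.imwrite(f"pics/{n}1.png",cv2.resize(p[y0:y0+120,x0:x0+120,::-1],None,fx=5,fy=5,interpolation=cv2.INTER_CUBIC))
E
```

```text
t 2.0 pos [571.8 -55.  111.2] shift [ 1.9  0.3 45.2] rv [ 0.001  0.    -0.006] F [-0.3  0.4  0.9] gap 0.4276360994559629
```

View pics/top1.png

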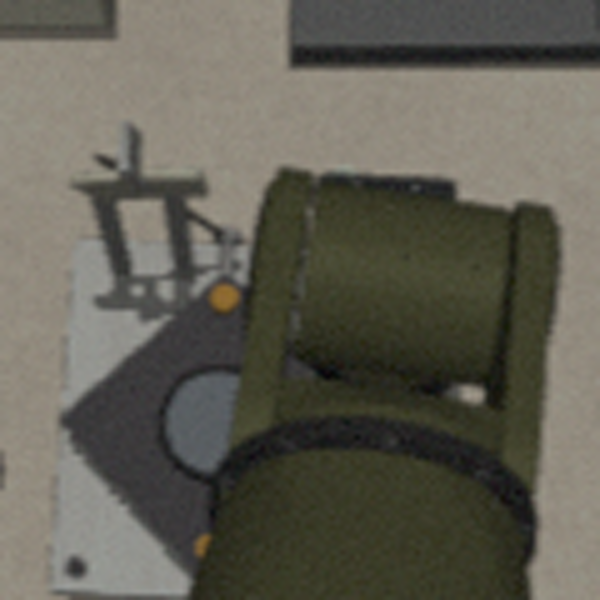

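View pics/side1.png

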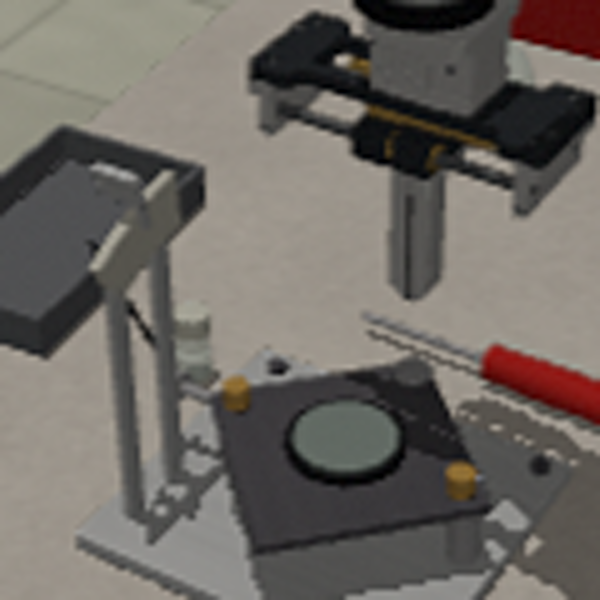

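The needle and the rider at (220,150) can still be seen from above, and the shut fingers are over the pad. I'm going down to it.

nudge_tcp(motion=[{"trans": [1, 0, 10]}, {"trans": [2, 0, 22]}, {"trans": [2, 0, 34]}, {"trans": [2, 0, 42]}, {"trans": [2, 0, 46]}], quiet=true)

```text
ok
```

nudge_tcp(motion=[{"trans": [0, 0, 0.5]}, {"trans": [0, 0, 1]}, {"trans": [0, 0, 1]}], quiet=true)

```text
ok
```

```bash
python3 -c "
from h import *
go(W(0,-76,61))"
```

```text
t 2.9 pos [572.4 -51.6  63.8] shift [-1.6 -0.2  2.8] rv [ 0.001  0.    -0.004] F [-0.5  0.4 -0.4] gap 0.6359778211657588
```

nudge_tcp(motion=[{"trans": [0, 0, 1]}, {"trans": [-1, 0, 2]}, {"trans": [-1, 0, 3]}, {"trans": [-1, 0, 3]}, {"trans": [-1, 0, 3]}])

```text
clock: 3.4
eef_pos: [572.2, -52.8, 60.6]
eef_rot: [3.141, 0.0, 1.513]
wrist_force: [-1.0, -1.2, 2.9]
finger_gap: 0.5
finger_force: 1.2
```

nudge_tcp(motion=[{"trans": [0, 0, 1]}, {"trans": [0, 0, 2]}, {"trans": [0, 0, 3]}, {"trans": [0, 0, 3]}, {"trans": [0, 0, 3]}])

```text
clock: 3.9
eef_pos: [572.3, -52.8, 57.5]
eef_rot: [3.141, 0.0, 1.513]
wrist_force: [-0.3, -3.5, 3.9]
finger_gap: 0.7
finger_force: 2.0
```

```bash
python3 - <<'E'
from h import *
go(W(0,-76,49.4))
for n in("top","side"):
  for k in "02":
    if k=="2": p,d=manip.camera(n);np.savez(f"pics/{n}2.npz",p=p,d=d)
    f=np.load(f"pics/{n}{k}.npz");u,v,P=cloud(n,f["d"]);r=np.hypot(P[:,1],P[:,2]-54);a=np.arctan2(P[:,1],P[:,2]-54)
    m=(P[:,0]>104)&(P[:,0]<122)&(r>25)&(r<160)&(abs(a)<.65)&(P[:,2]>60)&(f["p"][v,u].max(1)<75)
    print(n,k,m.sum(),sorted([(int(x),int(y),round(float(q)),round(float(b),3)) for x,y,q,b in zip(u[m],v[m],r[m],a[m])],key=lambda w:w[2])[::2])
E
```

```text
t 3.9 pos [572.3 -52.8  57.5] shift [-0.4 -0.   8.1] rv [ 0.     0.    -0.004] F [-0.3 -3.5  3.9] gap 0.6767784869464011
top 0 9 [(236, 164, 35, 0.328), (234, 163, 45, 0.379), (233, 162, 55, 0.355), (217, 152, 141, 0.424), (215, 151, 152, 0.425)]
top 2 5 [(237, 165, 26, 0.338), (235, 163, 46, 0.306), (233, 162, 57, 0.345)]
side 0 9 [(209, 207, 63, 0.484), (208, 205, 72, 0.467), (206, 202, 88, 0.459), (205, 200, 95, 0.442), (198, 189, 152, 0.444)]
side 2 13 [(209, 205, 64, 0.404), (208, 203, 74, 0.403), (207, 201, 84, 0.396), (206, 199, 95, 0.404), (206, 198, 100, 0.395), (200, 187, 150, 0.392), (199, 185, 158, 0.388)]
```

nudge_tcp(motion=[{"trans": [0, 0, 1.5]}, {"trans": [0, 0, 3]}, {"trans": [0, 0, 4.5]}, {"trans": [0, 0, 6]}, {"trans": [0, 0, 6]}])

```text
clock: 4.5
eef_pos: [572.3, -52.7, 51.4]
eef_rot: [3.141, 0.0, 1.513]
wrist_force: [-0.7, -3.9, 6.9]
finger_gap: 0.8
finger_force: 3.4
```

nudge_tcp(motion=[{}], quiet=true)

```text
ok
```

```bash
cat > m.py <<'E'
from h import *
import sys
k0=sys.argv[1]
go(W(0,-76,49.4))
for n in("side","top"):
  for k in("0",k0):
    if k!="0": p,d=manip.camera(n);np.savez(f"pics/{n}{k}.npz",p=p,d=d)
    f=np.load(f"pics/{n}{k}.npz");u,v,P=cloud(n,f["d"]);r=np.hypot(P[:,1],P[:,2]-54);a=np.arctan2(P[:,1],P[:,2]-54)
    br=f["p"][v,u].max(1)
    m=(P[:,0]>104)&(P[:,0]<122)&(r>60)&(r<160)&(abs(a)<.65)&(P[:,2]>60)&(br<75)
    t=(P[:,0]>90)&(P[:,0]<122)&(r>178)&(r<188)&(abs(a)<.5)&(br>90)
    print(n,k,"rider",t.sum(),a[t].mean().round(3),"needle",[(round(float(q)),round(float(b),3)) for q,b in sorted(zip(r[m],a[m]))])
    if k!="0":
        x0,y0=(200,130) if n=="top" else (180,155)
        cv2.imwrite(f"pics/{n}{k}.png",cv2.resize(p[y0:y0+50,x0:x0+50,::-1],None,fx=10,fy=10,interpolation=cv2.INTER_CUBIC))
E
python3 m.py 3
```

```text
t 4.6 pos [572.3 -52.7  51.5] shift [-0.5 -0.1  2.1] rv [ 0.     0.    -0.004] F [-1.2 -3.5  6.1] gap 0.724759998732663
side 0 rider 17 0.275 needle [(63, 0.484), (68, 0.467), (72, 0.467), (80, 0.445), (88, 0.459), (91, 0.442), (95, 0.442), (149, 0.453), (152, 0.444)]
side 3 rider 20 0.279 needle [(80, 0.318), (83, 0.301), (92, 0.332), (96, 0.328), (101, 0.335), (105, 0.331), (145, 0.303), (149, 0.294), (151, 0.309), (152, 0.295)]
top 0 rider 21 0.266 needle [(138, 0.437), (141, 0.424), (147, 0.423), (152, 0.425)]
top 3 rider 22 0.264 needle [(65, 0.296), (71, 0.268)]
```

View pics/side3.png

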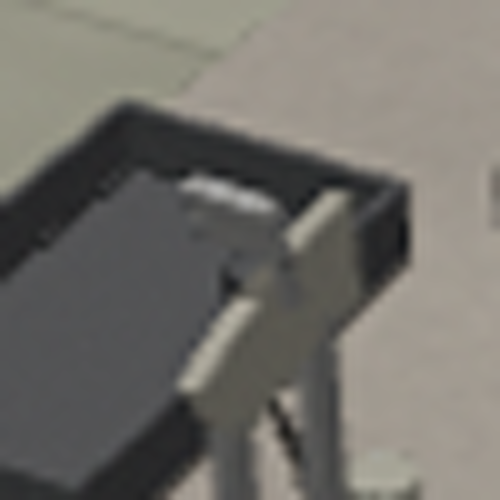

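The side view shows the needle tip at about (203,182), just short of the rider at (203,176). About 1.7 mm more of press is needed.

nudge_tcp(motion=[{"trans": [0, 0, 0.6]}, {"trans": [0, 0, 1.2]}, {"trans": [0, 0, 1.7]}, {"trans": [0, 0, 1.7]}, {"trans": [0, 0, 1.7]}])

```text
clock: 5.2
eef_pos: [572.3, -52.6, 49.9]
eef_rot: [3.141, 0.0, 1.513]
wrist_force: [-1.1, -3.4, 6.1]
finger_gap: 0.7
finger_force: 3.7
```

nudge_tcp(motion=[{}, {}, {}, {}, {}])

```text
clock: 5.7
eef_pos: [572.3, -52.6, 49.9]
eef_rot: [3.141, 0.0, 1.513]
wrist_force: [-0.4, -3.9, 6.7]
finger_gap: 0.6
finger_force: 3.7
```

```bash
python3 m.py 4
```

```text
t 5.7 pos [572.3 -52.6  49.9] shift [-0.5 -0.1  0.5] rv [ 0.     0.    -0.004] F [-0.4 -3.9  6.7] gap 0.6153208187550303
side 0 rider 17 0.275 needle [(63, 0.484), (68, 0.467), (72, 0.467), (80, 0.445), (88, 0.459), (91, 0.442), (95, 0.442), (149, 0.453), (152, 0.444)]
side 4 rider 21 0.279 needle [(80, 0.277), (86, 0.287), (97, 0.306), (99, 0.295), (99, 0.286), (147, 0.283), (154, 0.297), (154, 0.278)]
top 0 rider 21 0.266 needle [(138, 0.437), (141, 0.424), (147, 0.423), (152, 0.425)]
top 4 rider 22 0.265 needle [(62, 0.263), (74, 0.253), (152, 0.259)]
```

View pics/side4.png

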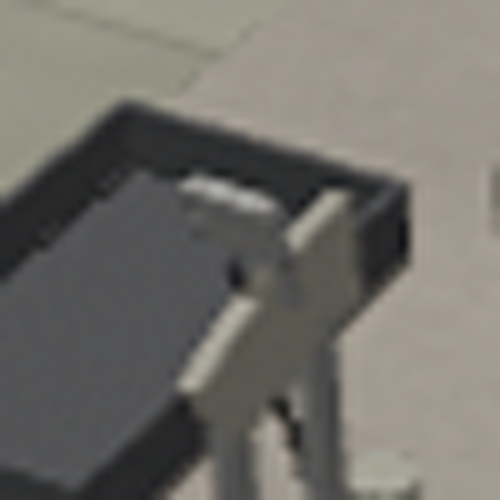

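View pics/top4.png

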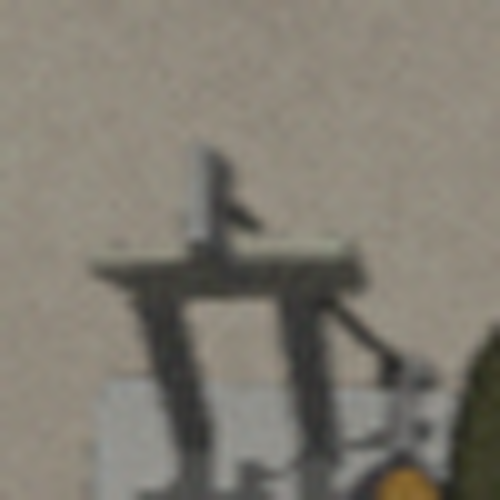

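The side view shows the tip at about (204,182), under the rider (needle 0.285 rad against rider 0.279). In the top view the tip is hidden under the rider at (221,150). I'm holding here, then lifting off.

nudge_tcp(motion=[{"trans": [0, 0, 0.2]}, {"trans": [0, 0, 0.2]}, {"trans": [0, 0, 0.2]}, {"trans": [0, 0, 0.2]}, {"trans": [0, 0, 0.2]}])

```text
clock: 6.3
eef_pos: [572.3, -52.6, 49.8]
eef_rot: [3.141, 0.0, 1.513]
wrist_force: [-1.1, -3.8, 6.5]
finger_gap: 0.7
finger_force: 3.8
```

nudge_tcp(motion=[{"trans": [0, 0, -2]}, {"trans": [0, 0, -5]}, {"trans": [0, 0, -8]}, {"trans": [0, 0, -11]}, {"trans": [0, 0, -14]}])

```text
clock: 6.8
eef_pos: [571.9, -52.2, 63.3]
eef_rot: [-3.141, -0.001, 1.513]
wrist_force: [-0.0, -0.2, -1.4]
finger_gap: 0.7
finger_force: 0.0
```

nudge_tcp(motion=[{"trans": [0, 0, -5]}, {"trans": [0, 0, -15]}, {"trans": [0, 0, -30]}, {"trans": [0, 0, -50]}, {"trans": [0, 0, -70]}])

```text
clock: 7.3
eef_pos: [572.2, -52.5, 135.4]
eef_rot: [3.141, -0.0, 1.513]
wrist_force: [-0.2, -0.1, -0.3]
finger_gap: 0.1
finger_force: 0.0
```

nudge_tcp(motion=[{"trans": [-20, 0, -20]}, {"trans": [-50, 0, -50]}, {"trans": [-80, 0, -60]}, {"trans": [-100, 0, -60]}, {"trans": [-100, 0, -60]}])

```text
clock: 7.8
eef_pos: [566.2, -154.4, 194.9]
eef_rot: [3.14, 0.001, 1.51]
wrist_force: [-0.6, -0.1, 0.2]
finger_gap: 0.9
finger_force: 0.0
```

```bash
python3 m.py 5; python3 - <<'E'
from h import *
t=np.load("pics/top5.npz")["p"];m=cv2.inRange(cv2.cvtColor(t,cv2.COLOR_RGB2HSV),(10,130,80),(25,255,255));n,_,st,c=cv2.connectedComponentsWithStats(m)
print(c[1:][st[1:,4]>4])
E
```

```text
t 7.8 pos [ 566.2 -154.4  194.9] shift [101.5  -0.3 145.5] rv [ 0.001  0.001 -0.007] F [-0.6 -0.1  0.2] gap 0.9158374786668552
side 0 rider 17 0.275 needle [(63, 0.484), (68, 0.467), (72, 0.467), (80, 0.445), (88, 0.459), (91, 0.442), (95, 0.442), (149, 0.453), (152, 0.444)]
side 5 rider 18 0.275 needle [(65, 0.454), (71, 0.461), (80, 0.444), (85, 0.449), (89, 0.434), (96, 0.447), (148, 0.451), (151, 0.442)]
top 0 rider 21 0.266 needle [(138, 0.437), (141, 0.424), (147, 0.423), (152, 0.425)]
top 5 rider 22 0.265 needle [(139, 0.434), (144, 0.413), (149, 0.414)]
[[239.5        179.08333333]
 [236.77777778 229.2962963 ]]
```

```bash
python3 -c "
from cell import manip
print(manip.sign_off())"
```

```text
the job is handed in; nothing more can be done
None
```

I pressed the pad until the needle stood at the rider (plate tilt about 0.165 rad, about 1 mm off the mark by my camera estimate) and held it there for over a second. The plate then sprang fully back, the hand was clear, the mount and rider had not visibly moved, and the job is handed in; the judging result was not shown.

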